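Slide the butter between the two tins

TASK

Push the butter block, with the fingers and without picking it up, to the left through the narrow gap between the two round food tins, long way first, so that it ends just past them in front of the toaster: wholly clear of both tins, no more than a hand's breadth beyond them, still in line with the gap and lying straight. Push gently, never tip or lift the butter, do not shove it or the gripper hard against the tins, and leave everything else where it stands.

Things in the scene. Friction and masses are not known exactly. Their poses are not given: they have to be found in the camera images.
- butter: Butter in its cardboard wrapper, a plain rectangular block lying flat and loose on the worktop to the right of the tins: 74 mm wide (its x), 102 mm long (its y), 37 mm high, about 0.25 kg, slides on the worktop with a drag of roughly 1 to 4 N. Origin: centre of its underside; z up. At the start its long axis is within about 0.4 rad of the direction through the gap.
- tin_near: Round food tin standing on the worktop, the one nearer the robot: 75 mm diameter, 58 mm high, so heavy that it does not move (fixed). Origin: centre of its underside. Its +x axis points to the centre of the other tin, its +y axis is the direction in which the butter goes through the gap (roughly the robot's left); z up.
- tin_far: The same kind of round tin, the one farther from the robot: 75 mm diameter, 58 mm high, fixed. Origin: centre of its underside; its yaw means nothing. The tins' centres are 160 to 165 mm apart, so the gap between them is about 85 to 90 mm, 11 to 16 mm more than the butter's width; it differs from start to start.
- sardine_tin: Flat rounded rectangular tin, 63 x 105 x 26 mm, behind the tins; a bystander, loose, not to be moved. Origin: centre of its underside, z up
- egg_cup: Empty wooden egg cup, 49 mm across, 50 mm high, at the left near the front edge; a bystander, loose, not to be moved. Origin: centre of its underside, z up
- salt_shaker: Salt shaker, 44 mm across, 90 mm high, at the left; a bystander, loose, not to be moved. Origin: centre of its underside, z up
- jam_jar: Jam jar, 69 mm across, 86 mm high, at the back; a bystander, loose, not to be moved. Origin: centre of its underside, z up

How it is judged (in metres and radians):
On the way:
1. the butter lies between the two tins, on its way through the gap (horizontal distance between butter and tin_near below 0.097 m and horizontal distance between butter and tin_far below 0.097 m and height (world z) of butter below 0.01 m and angle between the y axis of butter and the y axis of tin_near, either way round below 0.35 rad), for 0.1 s.
At the end, for the whole second after the job is handed in: The butter has gone through the gap and lies flat and still beyond the tins on the toaster side: its centre 88 to 200 mm past the line through the tins' centres, within about 40 mm sideways of the middle of the gap, its long axis within 0.35 rad of the direction through the gap (y of butter in the frame of tin_near between 0.088 and 0.2 m and x of butter in the frame of tin_near between 0.041 and 0.121 m and angle between the y axis of butter and the y axis of tin_near, either way round below 0.35 rad and angle between butter's own z axis and vertical below 0.08 rad and height (world z) of butter below 0.006 m and linear speed of butter below 0.01 m/s); the robot touches nothing.
It fails at once if the butter is lifted off the worktop or tipped (height (world z) of butter above 0.012 m or angle between butter's own z axis and vertical above 0.25 rad).
It fails at once if the butter is pressed or squeezed by the fingers with more than 15 N (contact force between the fingers and butter above 15 N).
It fails at once if the butter is shoved against a tin with more than 12 N (contact force between butter and tin_near above 12 N or contact force between butter and tin_far above 12 N).
It fails at once if the robot presses on a tin with more than 12 N (contact force between any of the fingers, the arm and tin_near above 12 N or contact force between any of the fingers, the arm and tin_far above 12 N).
It fails at once if a bystander is moved by more than 20 mm (distance of any of sardine_tin, egg_cup, salt_shaker, jam_jar from where it was at the start of the episode above 0.02 m).
It also fails if it takes over 67 s, if anything falls off the work surface, if the arm or the gripper's body presses on something with over 40 N, if the wrist force passes 120 N, or if a joint passes its speed limit or range.

ROBOT

A 6-joint arm with a two-finger parallel gripper is mounted at the origin on a cart in front of the work surface, level with it; the furniture and walls round the work are solid. World frame = base frame: x ahead of the robot, y to its left, z up, the work surface at z = 0. Lengths are in mm, angles in rad, forces in N, time in s.
With the tool pointing down it reaches from about 275 to 825 mm from the base axis. Payload 4.9 kg.
Tool frame: the origin (TCP) lies at the very end of the fingers, on their centre line; the grasp point (between the pads) lies 19 mm behind it; z points along the fingers, y is the line along which they close (so a half turn about z gives the same grasp; the last joint's range is limited). The gripper opens to 85 mm and grips with 20 to 120 N. Pads are 22 mm wide; open, the fingers measure 114 mm over their backs; the gripper's body (76 mm by 85 mm) begins 54 mm behind the grasp point. The pads swing forward as they close: fully open they stand 13 mm farther back than shut.
Start: joints at [1.062, 0.326, -0.193, 1.052, 0, 1.437], TCP at [201.343, 511.839, 231.281] pointing down, gripper open.
Joint ranges: [-2.65, 2.65], [-0.97, 1.79], [-1.3, 1.35], [-1.93, 2.1], [-1.47, 1.37], [-3.14, 3.14]. Speed limits (rad/s): [2.57, 2.57, 3.14, 3.14, 3.14, 3.14].

INTERFACE

Orientations are given as a unit quaternion [w, x, y, z].
In Python, from rig import arm, snapshot, camera_params, get_obs, job_done gives the robot as it stands (arm), with the cameras as plain functions, the readings as plain functions and the job as plain functions.
- The arm moves only by the shell command python3 nudge.py [FORCE], which reads ROWS from standard input. ROWS is one flat JSON list of numbers that holds 1 to 5 rows one after another, with no inner brackets; each row has 7 numbers: the opening from 0.0 (shut) to 1.0 (fully open), then dx, dy, dz in fractions of the full range, 1 being 800 mm, then a rotation vector rx, ry, rz in shares of pi/2 rad (1.0 is pi/2 rad); each row is the pose to reach, as a shift and turn from the pose commanded when the command began, along the tool's axes at that moment; what a row does not reach only later rows make up. A row lasts 1/10 s, in which the tool goes at most 50 mm and 0.15 rad, less where a joint would pass 70% of its speed; a pose out of reach is approached as far as the arm can. The fingers move at their own pace and stop on an object; FORCE is the grip in N (left out, the last holds). Time passes only in rows, so rows that do not move let the fingers close. It prints the time, the measured TCP pose, the force, the opening and the grip force at its end. A shift or turn number past 1, either way, is cut back to 1. Input that does not fit is refused with a message, and nothing moves.
- get_obs(): the state, without advancing time (a new reading comes with each control period).
- snapshot(name): name is "side" or "top"; returns the picture (420x560x3 uint8, red, green, blue); there is no depth.
- camera_params(name): a dict with "fx", "fy", "cx", "cy" (pixels), "origin" and "rotation" of the camera in the world. Camera axes: x right, y down, z forward; pixel columns grow to the right and rows downward; lengths in mm; the calibration is good to about 2 mm. A picture is of the moment at which its call begins. camera_params takes no time and is no camera call.
- job_done(): hands the job in; it is judged then, once.
The state is a dict: "time_s": time; "joint_pos": joint angles; "joint_velocities": joint speeds; "effort": joint torques, N m; "tcp_pos": TCP position; "tool_rot": TCP orientation; "wrist_force": force on the tool from outside, world axes, zero at the start; "torque": the same for the moment, N m; "finger_gap": opening from 0.0 (shut) to 1.0 (fully open); "grip_force": force on a finger pad.
Only numpy, scipy, OpenCV 4.12 (cv2) and the standard library are available. Lean on these libraries where they do the work, as an engineer would, in place of code of your own. Each camera call takes 0.05 s, during which the arm holds its last target. There are 200 camera calls.

## Working session

There is one attempt and no reset: what is moved stays moved. The work goes in short steps, Python scripts to look and compute and a shell command to move; the robot and the scene stay as the last step left them, time stands still between calls to the robot, and variables do not carry over. Pictures are saved under pics/ and viewed, at most 10 in all, crops included, and the job is handed in when it is done.

```bash
ls; mkdir -p pics
python3 - <<'E'
from rig import arm, snapshot, camera_params, get_obs, job_done
import cv2
for n in("top","side"):
    cv2.imwrite(f"pics/{n}0.png",snapshot(n)[:,:,::-1]); print(camera_params(n))
o=get_obs();print(o["tool_rot"],o["tcp_pos"],o["time_s"])
E
```

```text
nudge.py
pics
rig.py
{'fx': 490.63754837898153, 'fy': 490.63754837898153, 'cx': 281.44757389419823, 'cy': 211.0272835303835, 'origin': array([ 514.50986341,   91.54694255, 1236.78128843]), 'rotation': array([ 0.01367262, -0.70512569,  0.70841938, -0.02743723])}
{'fx': 406.2608505632002, 'fy': 406.2608505632002, 'cx': 277.19186419355407, 'cy': 217.69687075661955, 'origin': array([384.90131558, 746.91320553, 770.90460089]), 'rotation': array([ 0.04898867, -0.14666386,  0.91420152, -0.37460031])}
[-2.45270030e-04  1.86319506e-01  9.82488892e-01 -7.47149475e-04] [201.0918652  511.36254936 230.57774421] 0.1
```

View pics/top0.png

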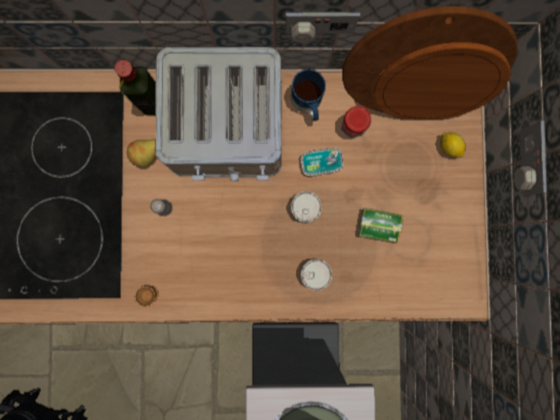

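View pics/side0.png

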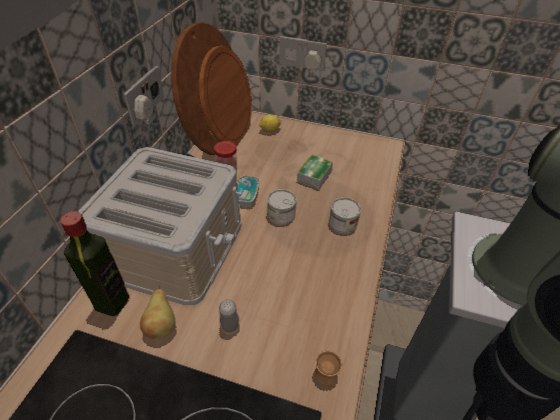

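The top view shows the far tin at about (306,207), the near tin at (316,274) and the butter at (382,226). The path to the left of the gap is clear. Next I'll measure them.

```bash
cat > h.py <<'E'
from rig import arm, snapshot, camera_params, get_obs, job_done
import numpy as np, cv2
from scipy.spatial.transform import Rotation as R
def rot(q): return R.from_quat(np.r_[q[1:],q[0]])
def ray(n,uv,z):
    c=camera_params(n); uv=np.atleast_2d(uv).astype(float)
    d=np.c_[(uv[:,0]-c["cx"])/c["fx"],(uv[:,1]-c["cy"])/c["fy"],np.ones(len(uv))]
    d=rot(c["rotation"]).apply(d); o=np.array(c["origin"])
    return (o+d*((z-o[2])/d[:,2])[:,None])[:,:2]
def butter(im,name=None):
    h=cv2.cvtColor(im,cv2.COLOR_RGB2HSV)
    m=cv2.inRange(h,(35,70,25),(75,255,255)); m[:190]=0; m[300:]=0; m[:,:170]=0; m[:,470:]=0
    m=cv2.morphologyEx(m,cv2.MORPH_CLOSE,np.ones((9,9)))
    cs=cv2.findContours(m,0,cv2.CHAIN_APPROX_NONE)[0]
    c=max(cs,key=cv2.contourArea)
    w=ray("top",c[:,0]+0.0,37).astype(np.float32)
    r=cv2.minAreaRect(w); p=cv2.boxPoints(r)
    e=[p[1]-p[0],p[2]-p[1]]; e=max(e,key=np.linalg.norm); e=e*np.sign(e[1])
    return np.array(r[0]),np.arctan2(-e[0],e[1]),r[1],c   # yaw of long axis from world +y
E
python3 - <<'E'
from h import *
im=snapshot("top")
c,y,s,cn=butter(im); print("butter",c,y,s)
h=cv2.cvtColor(im,cv2.COLOR_RGB2HSV)
m=cv2.inRange(h,(0,0,110),(180,60,255)); m[:185]=0;m[295:]=0;m[:,:280]=0;m[:,345:]=0
m=cv2.morphologyEx(m,cv2.MORPH_CLOSE,np.ones((5,5)))
v=im.copy()
for k in cv2.findContours(m,0,cv2.CHAIN_APPROX_NONE)[0]:
    if cv2.contourArea(k)<200: continue
    w=ray("top",k[:,0],58).astype(np.float32); print("tin",cv2.fitEllipse(w),cv2.minEnclosingCircle(w),cv2.minEnclosingCircle(k))
    cv2.drawContours(v,[k],-1,(255,0,0),1)
cv2.drawContours(v,[cn],-1,(255,0,0),1)
cv2.imwrite("pics/a.png",cv2.resize(v[180:300,270:430],None,fx=5,fy=5,interpolation=0)[:,:,::-1])
E
```

```text
butter [ 548.38275146 -175.12866211] -0.16920984 (96.13126373291016, 67.95246124267578)
tin ((431.0201721191406, -13.461094856262207), (71.46327209472656, 72.56495666503906), 166.92758178710938) ((430.9530334472656, -13.441200256347656), 37.26499557495117) ((316.0, 274.3863525390625), 15.594807624816895)
tin ((593.7444458007812, 9.430145263671875), (71.74282836914062, 72.63754272460938), 131.7902069091797) ((593.7191162109375, 9.951589584350586), 37.89388656616211) ((305.6835632324219, 206.5133819580078), 15.717497825622559)
```

View pics/a.png

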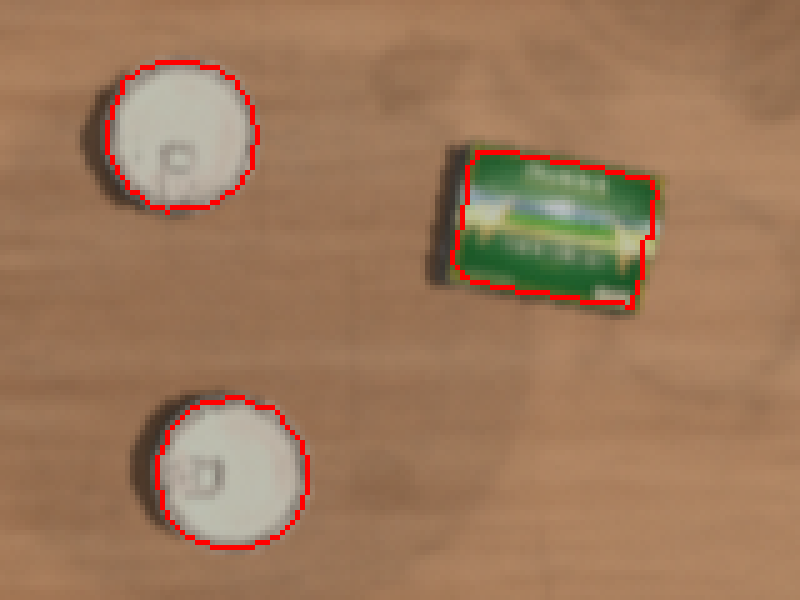

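```bash
cat >> h.py <<'E'
T1=np.array([431.0,-13.5]);T2=np.array([593.7,9.6]);M=(T1+T2)/2
GX=(T2-T1)/np.linalg.norm(T2-T1);G=np.array([-GX[1],GX[0]]);GA=np.arctan2(G[1],G[0])
def gf(p): p=np.asarray(p)[:2]-M; return np.round([p@GX,p@G],1)
def go(xg,yg,z,ang):
    "shift in tool axes to gap-frame point; ang = world angle of tool y rel. to gap direction (mod pi)"
    o=get_obs(); Rt=rot(o["tool_rot"]); P=np.r_[M+xg*GX+yg*G,z]
    d=Rt.inv().apply(P-o["tcp_pos"]); ty=Rt.as_matrix()[:,1]
    w=(GA+ang-np.arctan2(ty[1],ty[0])+np.pi/2)%np.pi-np.pi/2
    print("now",gf(o["tcp_pos"]),round(o["tcp_pos"][2],1),"q6",round(o["joint_pos"][5],2),"gap",round(o["finger_gap"],2),"F",np.round(o["wrist_force"],1),"t",o["time_s"])
    print("tool dxyz",np.round(d,1),"rz",round(-w,3),"tool x,y in gapframe",[np.round([v[:2]@GX,v[:2]@G],2) for v in Rt.as_matrix().T[:2]])
def see():
    c,y,s,_=butter(snapshot("top")); print("butter gf",gf(c),"yaw rel",round(y-(GA-np.pi/2),3),s)
E
python3 - <<'E'
from h import *
see(); go(95,-176,120,0)
E
```

```text
butter gf [  11.1 -176.6] yaw rel -0.31 (95.75381469726562, 68.354248046875)
now [-235.9  552.1] 230.8 q6 1.44 gap 1.0 F [-0.2  0.5  0.8] t 0.2
tool dxyz [-647.  -470.   111.2] rz -0.516 tool x,y in gapframe [array([-0.87,  0.49]), array([0.49, 0.87])]
```

Units first: shifts go in shares of 800 mm and turns go in shares of pi/2 rad. So -160 mm is -0.2, -120 mm is -0.15.

```bash
echo '[0.6,-0.05,-0.035,0.0125,0,0,0,0.6,-0.1,-0.0713,0.025,0,0,0,0.6,-0.15,-0.1075,0.0375,0,0,0,0.6,-0.2,-0.1438,0.0375,0,0,0,0.6,-0.2,-0.1438,0.0375,0,0,0]' | python3 nudge.py
echo '[0.6,-0.05,-0.035,0.0125,0,0,0,0.6,-0.1,-0.0713,0.025,0,0,0,0.6,-0.15,-0.1075,0.025,0,0,0,0.6,-0.2,-0.1438,0.025,0,0,0,0.6,-0.2,-0.1438,0.025,0,0,0]' | python3 nudge.py
echo '[0.6,-0.05,-0.035,0,0,0,0,0.6,-0.1,-0.0713,0,0,0,0,0.6,-0.15,-0.1075,0,0,0,0,0.6,-0.2,-0.1438,0,0,0,0,0.6,-0.2,-0.1438,0,0,0,0]' | python3 nudge.py
echo '[0.6,-0.05,-0.035,0,0,0,0,0.6,-0.1,-0.0713,0,0,0,0,0.6,-0.15,-0.1075,0,0,0,0,0.6,-0.2,-0.1438,0,0,0,0,0.6,-0.2,-0.1438,0,0,0,0]' | python3 nudge.py
python3 -c "
from h import *
go(95,-176,120,0)"
```

```text
time_s: 0.7
tcp_pos: [310.3, 341.9, 200.8]
tool_rot: [0.0, 0.19, 0.982, -0.001]
wrist_force: [-0.2, 0.2, 1.1]
finger_gap: 0.602
grip_force: 0.0
time_s: 1.2
tcp_pos: [418.3, 177.1, 181.5]
tool_rot: [0.001, 0.19, 0.982, -0.0]
wrist_force: [0.2, 0.2, -0.1]
finger_gap: 0.603
grip_force: 0.0
time_s: 1.7
tcp_pos: [525.4, 11.6, 181.4]
tool_rot: [0.002, 0.189, 0.982, -0.0]
wrist_force: [-0.7, 0.2, 0.2]
finger_gap: 0.602
grip_force: 0.0
time_s: 2.2
tcp_pos: [631.4, -154.0, 180.3]
tool_rot: [0.001, 0.188, 0.982, -0.001]
wrist_force: [1.3, 0.0, -0.2]
finger_gap: 0.599
grip_force: 0.0
now [  96.5 -167.3] 180.3 q6 0.03 gap 0.6 F [ 1.3  0.  -0.2] t 2.2
tool dxyz [-2.9 -8.3 60.3] rz -0.52 tool x,y in gapframe [array([-0.87,  0.5 ]), array([0.5 , 0.87])]
```

Converted, 80 mm is 0.1, 60 mm is 0.075, -0.52 rad is -0.331.

```bash
echo '[0.6,-0.0038,-0.01,0.0375,0,0,-0.0955,0.6,-0.0038,-0.01,0.075,0,0,-0.191,0.6,-0.0038,-0.01,0.1,0,0,-0.2865,0.6,-0.0038,-0.01,0.1,0,0,-0.331,0.6,-0.0038,-0.01,0.1,0,0,-0.331]' | python3 nudge.py | head -2
python3 -c "
from h import *
see()
go(95,-176,8,0)
cv2.imwrite('pics/b.png',cv2.resize(snapshot('top')[150:310,250:470],None,fx=3,fy=3)[:,:,::-1])"
```

```text
time_s: 2.7
tcp_pos: [627.6, -156.4, 100.2]
butter gf [  13.1 -171.2] yaw rel -0.331 (84.17813110351562, 68.34153747558594)
now [  93.  -169.8] 101.1 q6 -0.5 gap 0.6 F [0.2 0.6 0.3] t 2.75
tool dxyz [-2.  -6.3 93.1] rz 0.004 tool x,y in gapframe [array([-1., -0.]), array([-0.,  1.])]
```

View pics/b.png

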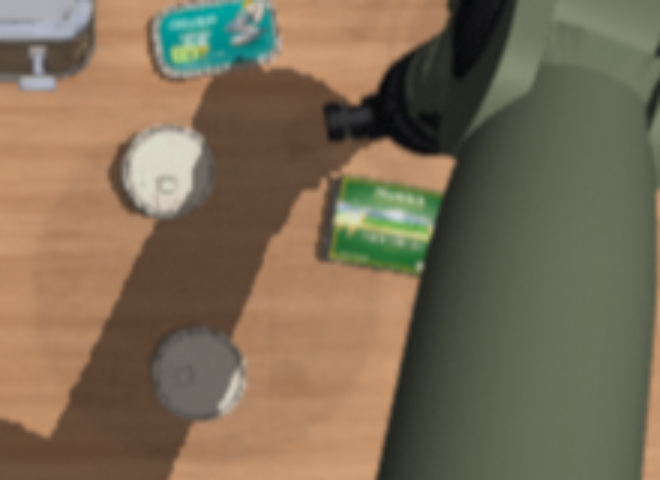

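The arm hides part of the butter, but the left finger sits beyond its far edge, as intended. I'll lower the tool and push sideways to line the butter up with the gap.

Converted, 93 mm is 0.1163, 90 mm is 0.1125.

```bash
echo '[0.6,-0.0025,-0.0075,0.05,0,0,0,0.6,-0.0025,-0.0075,0.1,0,0,0,0.6,-0.0025,-0.0075,0.1125,0,0,0,0.6,-0.0025,-0.0075,0.1163,0,0,0,0.6,-0.0025,-0.0075,0.1163,0,0,0]' | python3 nudge.py | head -4
echo '[0.6,0.005,0,0,0,0,0,0.6,0.01,0,0,0,0,0,0.6,0.015,0,0,0,0,0,0.6,0.02,0,0,0,0,0,0.6,0.025,0,0,0,0,0]' | python3 nudge.py | head -4
echo '[0.6,0.0038,0,0,0,0,0,0.6,0.0075,0,0,0,0,0,0.6,0.0113,0,0,0,0,0,0.6,0.015,0,0,0,0,0,0.6,0.0188,0,0,0,0,0]' | python3 nudge.py | head -4
python3 -c "
from h import *
see()
go(48,-176,8,0)"
```

```text
time_s: 3.3
tcp_pos: [632.1, -164.7, 9.5]
tool_rot: [0.001, -0.072, 0.997, -0.0]
wrist_force: [0.4, -0.1, -0.1]
time_s: 3.8
tcp_pos: [611.1, -167.8, 8.7]
tool_rot: [0.0, -0.072, 0.997, -0.0]
wrist_force: [-0.1, -0.2, 0.1]
time_s: 4.3
tcp_pos: [596.7, -169.7, 8.4]
tool_rot: [0.0, -0.073, 0.997, 0.0]
wrist_force: [2.5, 0.9, 0.1]
butter gf [   3.1 -170.5] yaw rel -0.391 (82.36888122558594, 69.2254638671875)
now [  59.4 -178. ] 8.3 q6 -0.54 gap 0.6 F [1.  1.3 1.7] t 4.35
tool dxyz [11.3  2.   0.3] rz 0.004 tool x,y in gapframe [array([-1., -0.]), array([-0.,  1.])]
```

```bash
python3 -c "
from h import *
a=cv2.resize(snapshot('side')[120:260,230:400],None,fx=3,fy=3)
b=cv2.resize(snapshot('top')[150:290,320:420],None,fx=3,fy=3)
cv2.imwrite('pics/c.png',np.hstack([a,b[:420]])[:,:,::-1])"
```

```text
(no output)
```

View pics/c.png

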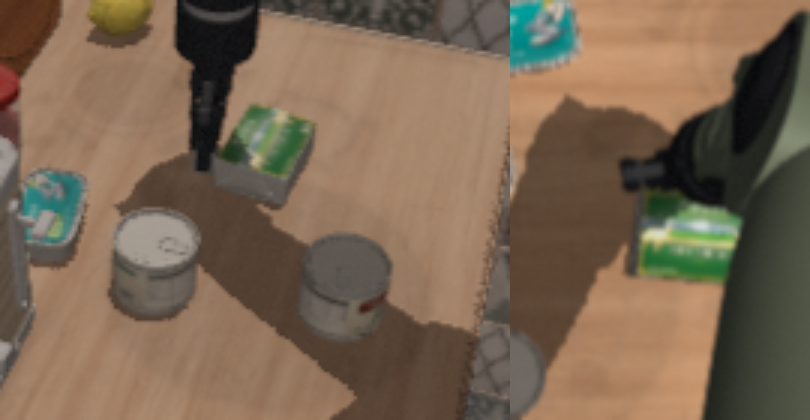

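The butter is turning the right way: in the top crop its front edge is now nearly vertical. I'll carry on to the aligned position.

Converted, 10 mm is 0.0125, 8 mm is 0.01.

```bash
echo '[0.6,0.0038,0,0,0,0,0,0.6,0.0075,0,0,0,0,0,0.6,0.01,0,0,0,0,0,0.6,0.0125,0,0,0,0,0,0.6,0.0125,0,0,0,0,0]' | python3 nudge.py | sed -n '1,4p'
python3 -c "
from h import *
go(48,-176,8,0)"
echo '[0.6,-0.0075,0,0,0,0,0,0.6,-0.02,0,0,0,0,0,0.6,-0.025,0,-0.05,0,0,0,0.6,-0.025,0,-0.1,0,0,0,0.6,-0.025,0,-0.1375,0,0,0]' | python3 nudge.py | sed -n '1,4p'
echo '[0.4,-0.0375,-0.025,0,0,0,0.0955,0.4,-0.0375,-0.075,0,0,0,0.191,0.4,-0.0375,-0.125,0,0,0,0.2865,0.4,-0.0375,-0.175,0,0,0,0.382,0.4,-0.0375,-0.175,0,0,0,0.4775]' | python3 nudge.py | sed -n '1,4p'
python3 -c "
from h import *
see()
go(0,-280,120,np.pi/2)"
```

```text
time_s: 4.95
tcp_pos: [586.2, -171.3, 8.2]
tool_rot: [-0.0, -0.072, 0.997, -0.0]
wrist_force: [0.6, 0.8, -0.6]
now [  49.3 -178.1] 8.2 q6 -0.55 gap 0.6 F [ 0.6  0.8 -0.6] t 4.95
tool dxyz [1.3 2.1 0.2] rz 0.004 tool x,y in gapframe [array([-1., -0.]), array([-0.,  1.])]
time_s: 5.45
tcp_pos: [608.0, -168.5, 120.5]
tool_rot: [0.001, -0.073, 0.997, -0.001]
wrist_force: [1.3, -0.4, -0.5]
time_s: 5.95
tcp_pos: [657.2, -308.3, 117.9]
tool_rot: [0.001, 0.303, 0.953, -0.001]
wrist_force: [0.5, -0.1, -0.6]
butter gf [  -5.1 -182.7] yaw rel -0.146 (94.22743225097656, 66.22354888916016)
now [ 100.4 -321. ] 117.7 q6 0.08 gap 0.4 F [ 0.   0.5 -0.5] t 6.0
tool dxyz [101.  -39.4  -2.4] rz 0.812 tool x,y in gapframe [array([-0.73,  0.69]), array([0.69, 0.73])]
```

Converted, 101 mm is 0.1263, 80 mm is 0.1, 0.75 rad is 0.4775.

```bash
echo '[0.4,0.05,-0.0188,0,0,0,0.0955,0.4,0.1,-0.0375,0,0,0,0.191,0.4,0.1263,-0.0488,0,0,0,0.2865,0.4,0.1263,-0.0488,0,0,0,0.382,0.4,0.1263,-0.0488,0,0,0,0.4775]' | python3 nudge.py | sed -n '1,3p'
python3 -c "
from h import *
see()
go(-5,-270,9,np.pi/2)"
```

```text
time_s: 6.5
tcp_pos: [550.9, -276.3, 118.7]
tool_rot: [-0.0, 0.628, 0.778, -0.0]
butter gf [  -5.1 -182.7] yaw rel -0.146 (94.26252746582031, 66.22354888916016)
now [   0.  -277.3] 118.6 q6 0.78 gap 0.4 F [0.5 0.6 0.2] t 6.55
tool dxyz [  7.6  -4.5 109.6] rz 0.068 tool x,y in gapframe [array([-0.07,  1.  ]), array([1.  , 0.07])]
```

Converted, 109 mm is 0.1363, 100 mm is 0.125, 0.068 rad is 0.0433.

```bash
echo '[0.4,0.0088,-0.0063,0.05,0,0,0.0433,0.4,0.0088,-0.0063,0.1,0,0,0.0433,0.4,0.0088,-0.0063,0.125,0,0,0.0433,0.4,0.0088,-0.0063,0.1363,0,0,0.0433,0.4,0.0088,-0.0063,0.1363,0,0,0.0433]' | python3 nudge.py | sed -n '1,4p'
echo '[0.4,0.005,0,0,0,0,0,0.4,0.01,0,0,0,0,0,0.4,0.015,0,0,0,0,0,0.4,0.02,0,0,0,0,0,0.4,0.025,0,0,0,0,0]' | python3 nudge.py | sed -n '1,4p'
echo '[0.4,0.005,0,0,0,0,0,0.4,0.01,0,0,0,0,0,0.4,0.015,0,0,0,0,0,0.4,0.02,0,0,0,0,0,0.4,0.025,0,0,0,0,0]' | python3 nudge.py | sed -n '1,4p'
python3 -c "
from h import *
see()
go(0,-200,9,np.pi/2)"
```

```text
time_s: 7.05
tcp_pos: [544.4, -270.6, 8.2]
tool_rot: [-0.001, 0.652, 0.758, -0.0]
wrist_force: [-0.2, 0.4, 0.3]
time_s: 7.55
tcp_pos: [542.0, -251.3, 9.9]
tool_rot: [0.0, 0.653, 0.758, 0.0]
wrist_force: [-0.2, 0.6, -1.0]
time_s: 8.05
tcp_pos: [539.4, -232.1, 9.7]
tool_rot: [0.001, 0.653, 0.757, 0.0]
wrist_force: [1.8, -0.9, 2.0]
butter gf [ -10.7 -167.3] yaw rel -0.064 (67.67864990234375, 95.79067993164062)
now [  -5.8 -230.7] 9.5 q6 0.89 gap 0.4 F [ 0.9 -1.   2. ] t 8.1
tool dxyz [30.6  6.   0.5] rz 0.007 tool x,y in gapframe [array([-0.01,  1.  ]), array([1.  , 0.01])]
```

Converted, 20 mm is 0.025, 16 mm is 0.02.

```bash
echo '[0.4,0.005,0.001,0,0,0,0,0.4,0.01,0.002,0,0,0,0,0.4,0.015,0.003,0,0,0,0,0.4,0.02,0.004,0,0,0,0,0.4,0.025,0.005,0,0,0,0]' | python3 nudge.py | sed -n '1,4p'
echo '[0.4,0.005,0.001,0,0,0,0,0.4,0.01,0.002,0,0,0,0,0.4,0.015,0.003,0,0,0,0,0.4,0.02,0.004,0,0,0,0,0.4,0.025,0.005,0,0,0,0]' | python3 nudge.py | sed -n '1,4p'
python3 -c "
from h import *
see()
go(0,-200,9,np.pi/2)
cv2.imwrite('pics/d.png',cv2.resize(snapshot('top')[180:300,270:430],None,fx=4,fy=4)[:,:,::-1])"
```

```text
time_s: 8.6
tcp_pos: [539.5, -211.1, 9.1]
tool_rot: [-0.0, 0.653, 0.757, -0.0]
wrist_force: [0.3, -2.8, 2.4]
time_s: 9.1
tcp_pos: [540.8, -190.6, 9.2]
tool_rot: [-0.0, 0.653, 0.757, 0.0]
wrist_force: [-0.1, -3.5, 0.9]
butter gf [  -7.2 -128.2] yaw rel 0.008 (67.76880645751953, 94.61653900146484)
now [   1.7 -190. ] 9.1 q6 0.96 gap 0.4 F [ 0.9 -1.5  0.7] t 9.15
tool dxyz [-10.   -1.8   0.1] rz 0.008 tool x,y in gapframe [array([-0.01,  1.  ]), array([1.  , 0.01])]
```

View pics/d.png

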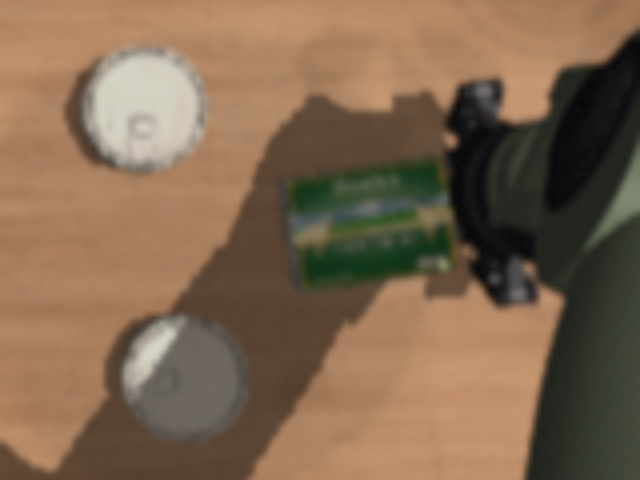

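```bash
python3 -c "
from h import *
cv2.imwrite('pics/e.png',cv2.resize(snapshot('side')[80:260,230:420],None,fx=3.3,fy=3.3,interpolation=2)[:,:,::-1])"
```

```text
(no output)
```

View pics/e.png

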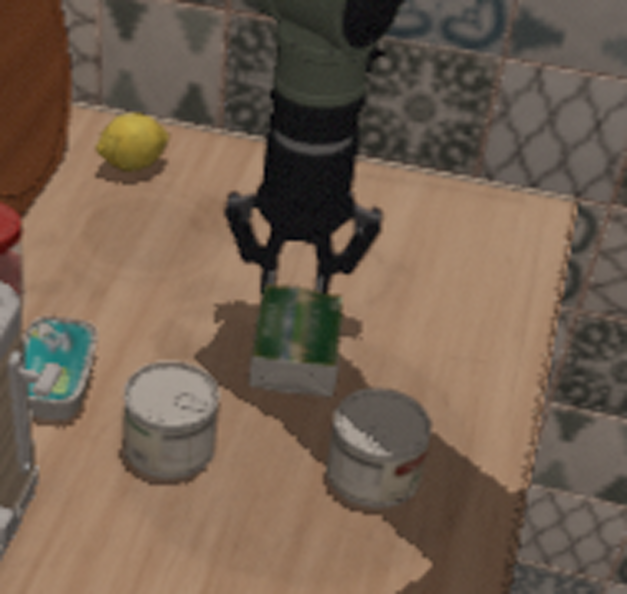

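The butter is straight (0.008 rad) but 7 mm towards the near tin. The gripper's elbows are wide near the tin tops, so I'll back off, re-centre behind the butter, raise the tool 10 mm and narrow the fingers.

Converted, -10 mm is -0.0125, -9 mm is -0.0113.

```bash
echo '[0.25,-0.0075,0,0,0,0,0,0.25,-0.01,-0.0063,-0.0125,0,0,0,0.25,-0.01,-0.0113,-0.0125,0,0,0,0.25,-0.005,-0.0113,-0.0125,0,0,0,0.25,-0.0013,-0.0113,-0.0125,0,0,0]' | python3 nudge.py | sed -n '1,4p'
echo '[0.25,0.005,0.0013,0,0,0,0,0.25,0.01,0.0025,0,0,0,0,0.25,0.015,0.0038,0,0,0,0,0.25,0.02,0.005,0,0,0,0,0.25,0.025,0.0063,0,0,0,0]' | python3 nudge.py | sed -n '1,4p'
python3 -c "
from h import *
see()
go(0,-200,19,np.pi/2)"
```

```text
time_s: 9.75
tcp_pos: [531.7, -193.1, 19.3]
tool_rot: [-0.0, 0.653, 0.757, 0.0]
wrist_force: [-0.3, 0.6, -0.0]
time_s: 10.25
tcp_pos: [534.2, -172.6, 19.3]
tool_rot: [0.0, 0.653, 0.757, -0.0]
wrist_force: [-0.4, -1.4, -0.9]
butter gf [  -2.1 -111.5] yaw rel 0.013 (67.88404083251953, 99.54597473144531)
now [  -2.2 -171.3] 19.2 q6 0.98 gap 0.25 F [ 0.7 -0.3 -0.1] t 10.3
tool dxyz [-28.7   2.    0.2] rz 0.008 tool x,y in gapframe [array([-0.01,  1.  ]), array([1.  , 0.01])]
```

Converted, 20 mm is 0.025, 16 mm is 0.02.

```bash
echo '[0.25,0.005,0.0006,0,0,0,0,0.25,0.01,0.0013,0,0,0,0,0.25,0.015,0.0019,0,0,0,0,0.25,0.02,0.0025,0,0,0,0,0.25,0.025,0.0031,0,0,0,0]' | python3 nudge.py | sed -n '4p'
echo '[0.25,0.005,0,0,0,0,0,0.25,0.01,0,0,0,0,0,0.25,0.015,0,0,0,0,0,0.25,0.02,0,0,0,0,0,0.25,0.025,0.0003,0,0,0,0]' | python3 nudge.py | sed -n '4p'
python3 -c "
from h import *
see()
go(0,-200,19,np.pi/2)"
```

```text
wrist_force: [0.2, -2.0, -0.3]
wrist_force: [-0.2, -1.0, -0.1]
butter gf [  0.1 -70.5] yaw rel 0.005 (67.79720306396484, 97.00836944580078)
now [-1.000e-01 -1.313e+02] 19.3 q6 1.04 gap 0.25 F [ 0.4 -0.1  0.2] t 11.35
tool dxyz [-68.7  -0.4   0.3] rz 0.007 tool x,y in gapframe [array([-0.01,  1.  ]), array([1.  , 0.01])]
```

Centred and straight, so I'll enter the gap, checking between pushes.

Converted, 20 mm is 0.025, 16 mm is 0.02.

```bash
for i in 1 2; do echo '[0.25,0.005,0,0,0,0,0,0.25,0.01,0,0,0,0,0,0.25,0.015,0,0,0,0,0,0.25,0.02,0,0,0,0,0,0.25,0.025,0.0003,0,0,0,0]' | python3 nudge.py | sed -n '4p'; done
python3 -c "
from h import *
see()
go(0,-200,19,np.pi/2)"
```

```text
wrist_force: [0.3, -1.5, 0.3]
wrist_force: [0.1, -1.8, 0.6]
butter gf [  0.  -29.5] yaw rel 0.005 (67.72014617919922, 94.78009033203125)
now [  0.1 -91.4] 19.3 q6 1.11 gap 0.25 F [ 0.6 -0.1 -0.1] t 12.4
tool dxyz [-108.6   -0.9    0.2] rz 0.007 tool x,y in gapframe [array([-0.01,  1.  ]), array([1.  , 0.01])]
```

Converted, 20 mm is 0.025, 16 mm is 0.02.

```bash
for i in 1 2; do echo '[0.25,0.005,0,0,0,0,0,0.25,0.01,0,0,0,0,0,0.25,0.015,0,0,0,0,0,0.25,0.02,0,0,0,0,0,0.25,0.025,0.0003,0,0,0,0]' | python3 nudge.py | sed -n '4p'; done
python3 -c "
from h import *
see()
go(0,-200,19,np.pi/2)
cv2.imwrite('pics/f.png',cv2.resize(snapshot('side')[80:260,230:420],None,fx=3.3,fy=3.3,interpolation=2)[:,:,::-1])"
```

```text
wrist_force: [-0.4, -2.2, 1.0]
wrist_force: [-0.0, -2.1, 0.8]
butter gf [ 0.1 10.8] yaw rel 0.005 (67.85263061523438, 93.69245910644531)
now [  0.2 -51.4] 19.3 q6 1.18 gap 0.25 F [ 0.5 -0.6  0.4] t 13.45
tool dxyz [-148.6   -1.3    0.2] rz 0.007 tool x,y in gapframe [array([-0.01,  1.  ]), array([1.  , 0.01])]
```

View pics/f.png

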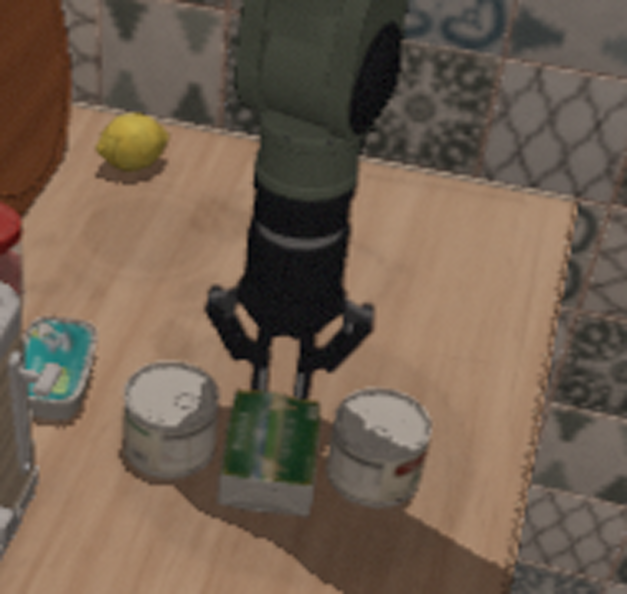

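The butter is midway in the gap with margin on both sides (225–318 between tin edges at 217 and 330), and the gripper links clear the tin tops. I'll continue.

Converted, 20 mm is 0.025, 16 mm is 0.02.

```bash
for i in 1 2; do echo '[0.25,0.005,0,0,0,0,0,0.25,0.01,0,0,0,0,0,0.25,0.015,0,0,0,0,0,0.25,0.02,0,0,0,0,0,0.25,0.025,0.0003,0,0,0,0]' | python3 nudge.py | sed -n '4p'; done
python3 -c "
from h import *
see()
go(0,45,19,np.pi/2)"
```

```text
wrist_force: [-0.2, -0.7, -0.4]
wrist_force: [0.2, -1.3, -1.0]
butter gf [ 0.2 53.7] yaw rel 0.005 (67.80026245117188, 86.6116943359375)
now [  0.2 -11.3] 19.2 q6 1.25 gap 0.25 F [ 0.5 -0.3 -0.1] t 14.55
tool dxyz [56.3  0.2  0.2] rz 0.008 tool x,y in gapframe [array([-0.01,  1.  ]), array([1.  , 0.01])]
```

Converted, 20 mm is 0.025, 16 mm is 0.02.

```bash
for i in 1 2 3; do echo '[0.25,0.005,0,0,0,0,0,0.25,0.01,0,0,0,0,0,0.25,0.015,0,0,0,0,0,0.25,0.02,0,0,0,0,0,0.25,0.025,0.0003,0,0,0,0]' | python3 nudge.py | sed -n '4p'; done
echo '[0.25,-0.005,0,0,0,0,0,0.25,-0.015,0,0,0,0,0,0.25,-0.015,0,-0.05,0,0,0,0.25,-0.015,0,-0.1,0,0,0,0.25,-0.015,0,-0.15,0,0,0]' | python3 nudge.py | sed -n '2,4p'
echo '[0.25,-0.0625,0,0,0,0,0,0.25,-0.125,0,0,0,0,0,0.25,-0.1875,0,0,0,0,0,0.25,-0.1875,0,0,0,0,0,0.25,-0.1875,0,0,0,0,0]' | python3 nudge.py | sed -n '2,4p'
python3 -c "
from h import *
see()
cv2.imwrite('pics/g.png',cv2.resize(snapshot('top')[100:310,130:400],None,fx=2.7,fy=2.7)[:,:,::-1])"
```

```text
wrist_force: [-0.0, -1.2, -1.7]
wrist_force: [0.5, -0.7, -1.1]
wrist_force: [-0.5, -1.3, -1.8]
tcp_pos: [507.6, 32.8, 140.5]
tool_rot: [-0.0, 0.653, 0.757, -0.0]
wrist_force: [0.9, -0.1, -1.0]
tcp_pos: [529.8, -116.5, 139.1]
tool_rot: [-0.0, 0.654, 0.756, 0.0]
wrist_force: [-0.5, -0.2, -0.0]
butter gf [  0.5 110.1] yaw rel 0.009 (67.79096221923828, 97.08812713623047)
```

View pics/g.png

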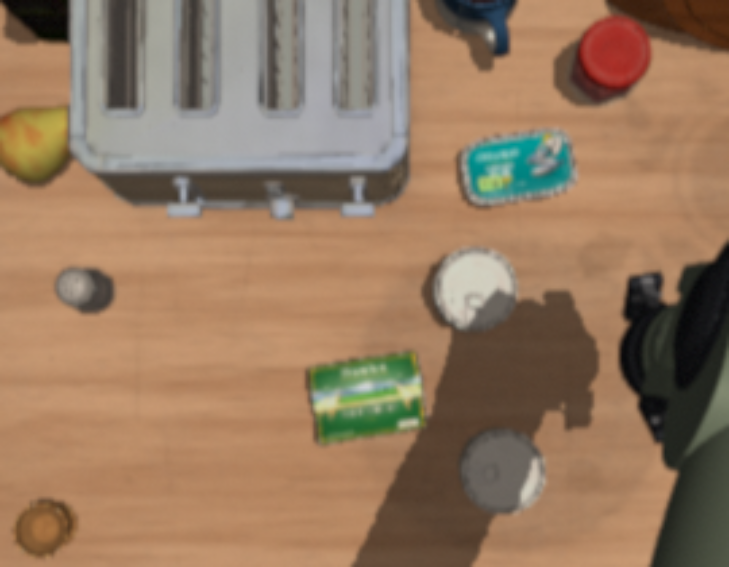

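The butter (366,398) lies straight, clear of both tins and about 110 mm past their line. The arm is clear of everything.

```bash
python3 -c "
from rig import arm, snapshot, camera_params, get_obs, job_done
print(job_done())"
```

```text
the job is handed in; nothing more can be done
None
```

I pushed the butter through the gap and handed the job in: it lies straight (0.01 rad off), centred within 1 mm, with its centre about 110 mm past the line through the tins; no verdict was shown.

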